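# Shut a goldsmith's wax-mould frame, pin it and keep it pressed

### The job

The hinged aluminium wax-mould frame stands open on the bench: swing its upper half down onto the lower half, lift the steel pin with the red handle up and off its hook, and push it down through the holes in both front lugs until its collar sits on the upper lug. The rubber inside holds the halves slightly apart, so keep hold of the pin and keep pressing it down so that the frame is fully shut, and finish like that, still holding and pressing, without letting go. Leave the brass pin on its hook, and the pink bottle, the dish and the spare rubber mould where they are.

Things in the scene. Friction and masses are not known exactly. Their poses are not given: they have to be found in the camera images.
- mould: Lower half of the frame: aluminium block 110 (x) x 84 (y) mm on a dark foot plate 150 x 100 x 8 mm screwed to the bench. Origin: centre of the underside, on the bench; z up; -x points to the front, where the lugs with the pin holes are; the hinge is at the back (+x), along y. Its flat top is 45 mm above the bench; a green rubber mould stands 1 mm proud of it.
- upper (a joint): Swing of the upper half about the hinge (rad). 0: down, resting on the rubber, its plate still 0.03 rad open (front lug 4 mm too high). About 1.54: upright, front lug on top, outer face to the mould's +x. Starts at 1.15 to 1.65, stop at 1.82. The hinge is stiff and the half weighs 0.35 kg: it stays where it is left; 2 to 4 N at its front swing it.
- squeeze (a joint): How far the upper half is pressed down into the springy rubber (rad): 0 resting on it, 0.03 fully shut, metal on metal, the plate level (a hard stop). Pressing on the front lug it starts to give at 3 N and is fully shut at about 10 N; let go, it springs back to 0. The plate's angle to the level is upper + 0.03 - squeeze.
- hinge_line (a point): Middle of the hinge axis, 62 mm behind the mould's origin (+x) and 45 mm above the bench; the axis runs along the mould's y. x, y, z axes as the mould's. Seen from here, with the frame shut, the upper half is a plate from 7 to 117 mm forward (-x), 84 mm wide, 16 mm thick, its underside level with the axis; its front lug, 36 x 36 mm and also 16 mm thick, follows from 116 to 152 mm.
- upper_hole (a point): Centre of the hole in the upper half's front lug, at the lug's outer (upper when shut) face; 134 mm from the hinge axis along the plate and 16 mm above it. The hole is 12 mm in diameter, goes straight through 16 mm, and has a 1.5 mm chamfer. The point turns with the upper half; its z is the outer face's normal.
- lower_hole (a point): Centre of the hole in the lower half's front lug, at the lug's top face, 45 mm above the bench and 72 mm in front (-x) of the mould's origin. 12 mm in diameter, straight through the 22 mm thick lug, 1.5 mm chamfer; free air below it. Axes as the mould's.
- rail: Hook rail: wooden base 80 (x) x 250 (y) x 18 mm fixed to the bench, two thin posts, crossbar 35 mm behind the origin, its top 153 mm up. Origin on the bench, z up. From the bar two dark hooks of 6 mm wire point to -x at y = +50 and -50 mm, level, axis 140 mm up, to x = -20 mm; the last part rises 7 mm and ends at x = -29 mm. A pin hangs on each, at x = -8 mm; which is where varies.
- pin: Steel pin with a red bow handle, 0.08 to 0.15 kg, hanging upright on a hook. Origin: centre of the collar's underside, the face that sits on the upper lug; z up along the pin. Below it the shank: 10 mm thick, 46 mm long, the last 6 mm tapering to 5 mm. Above: collar 22 mm wide, 6 mm high; neck 12 mm wide; bow from 14 to 54 mm.
- pin_grip (a point): Middle of the pin's bow, 34 mm above the pin's origin, axes as the pin's. The bow is 32 mm wide along y, 8 mm thick along x; grip its outer side faces (along y) from above. Its window, 16 mm wide and 26 mm high, hangs on the hook, which passes through along x: raise the pin 8 to 18 mm, then draw it off over the hook's end towards the rail's -x.
- pin_tip (a point): Centre of the pin's lower end, 46 mm below its origin.
- brass_pin: Bystander: brass pin for a larger frame, same bow and collar all in brass, but a shank of 16 mm that does not fit. Hangs on the other hook. Origin: centre of the underside of its collar.
- bottle: Bystander: pink bottle with a white cap, 56 mm wide, 150 mm high, standing. Origin: centre of its underside.
- dish: Bystander: white dish with rings in it, 96 mm wide, 22 mm high. Origin: centre of its underside.
- spare_mould: Bystander: spare green rubber mould lying flat, 73 x 48 x 25 mm. Origin: centre of its underside.
Things that resemble listed ones, but are neither listed nor needed, are in the scene too. There is more than one size of the pin; the job needs the smaller.

How it is judged:
On the way, in this order (a step that is already met when the one before it is completed fails the run):
1. the upper half is swung down onto the rubber mould (value of joint upper below 0.03 rad), for 0.2 s.
2. the steel pin passes through the upper lug into the lower lug's hole (value of joint upper below 0.03 rad and z of pin_tip in the frame of lower_hole below -0.005 m and horizontal distance between pin_tip and lower_hole below 0.006 m), for 0.1 s.
At the end, for the whole second after the job is handed in: The fingers still hold the pin (over 3 N). It stands through both lugs, within 4 mm (collar) and 5 mm (tip) of the hole centres, tip over 25 mm below the lower lug's top, collar within 2.5 mm of the upper lug; the upper half is down (0.03 rad) and kept pressed to 0.023 of the rubber's 0.03 rad (value of joint upper below 0.03 rad and value of joint squeeze above 0.023 rad and z of pin in the frame of upper_hole below 0.0025 m and horizontal distance between pin and upper_hole below 0.004 m and horizontal distance between pin_tip and lower_hole below 0.005 m and z of pin_tip in the frame of lower_hole below -0.025 m and contact force between the fingers and pin above 3 N); the arm keeps its last pose, push and grip.
It fails at once if the brass pin is taken off or knocked about (distance of brass_pin from where it was at the start of the episode above 0.03 m).
It fails at once if the bottle is shifted or knocked over (distance of bottle from where it was at the start of the episode above 0.03 m or angle between bottle's own z axis and vertical above 0.5 rad).
It fails at once if the dish is shifted (distance of dish from where it was at the start of the episode above 0.03 m).
It fails at once if the spare mould is shifted (distance of spare_mould from where it was at the start of the episode above 0.03 m).
It also fails if it takes over 61 s, if anything falls off the work surface, if the arm or the gripper's body presses on something with over 40 N, if the wrist force passes 120 N, or if a joint passes its speed limit or range.

### The arm

A 6-joint arm with a two-finger parallel gripper is mounted at the origin on the work surface. World frame = base frame: x ahead of the robot, y to its left, z up, the work surface at z = 0. Lengths are in m, angles in rad, forces in N, time in s.
With the tool pointing down it reaches from about 0.35 to 0.975 m from the base axis. Payload 7.1 kg.
Tool frame: the origin (TCP) lies midway between the tips of the shut fingers; the grasp point (between the pads) lies 19 mm behind it; z points along the fingers, y is the direction in which the jaws open and shut (so a half turn about z gives the same grasp; the last joint's range is limited). The gripper opens to 88 mm and grips with 3 to 60 N. Pads are 20 mm wide; open, the fingers measure 115 mm over their backs; the gripper's body (75 mm by 178 mm) begins 61 mm behind the grasp point.
Start: joints at [-1.177, 0.423, 1.63, -0, 1.089, -0.019], TCP at [0.251, -0.572, 0.223] pointing down, gripper open.
Joint ranges: [-3, 3], [-0.9, 2.11], [0.09, 2.58], [-1.31, 4.45], [0.11, 2.69], [-2.54, 2.54]. Speed limits (rad/s): [2.39, 2.39, 3.01, 3.14, 3.14, 3.14].

### API

Orientations are given as a unit quaternion [w, x, y, z].
In Python, from plant import r gives the robot as it stands. The module is installed in compiled form; this text tells all that it offers.
- The arm moves only by the tool arm_command, never from a script. Its argument "motion" is a list of rows, each an object with "linear": the shift along the world's x, y, z in mm, a list of three; "spin": the turn about the world's z in rad. A call has 1 to 12 rows; each row shifts and turns the pose as measured when the row begins; what a row does not reach is not made up. A row lasts 1/8 s, in which the tool goes at most 62.5 mm and 10.7 degrees, less where a joint would pass 70% of its speed; a pose out of reach is approached as far as the arm can. A call is refused whole if a number of a shift passes 62.5 or a number of a turn 0.188, either way. A call with a gripper value outside its range is refused whole. "claw" is the closure, from 0 (fully open) to 1 (shut), set as the call begins (left out, the last holds). The fingers move at their own pace and stop on an object; "newtons" is the grip in N (left out, the last holds). Time passes only in rows, so rows that do not move let the fingers close. It gives the time, the measured TCP pose, the force and the opening at its end, in the units of the state.
- r.get_obs(): the state, without advancing time (a new reading comes with each control period).
- r.snapshot(name): name is "scene" or "top"; returns (picture, depth): 384x512x3 uint8, red, green, blue; 384x512 float32, m along the optical axis (not along the pixel's ray), 0 where there is no reading.
- r.camera_model(name): a dict with "vertical_fov" (degrees; the focal length in pixels is half the picture's height over the tangent of half this angle, whatever the lens; pixels are square), "cx", "cy" (the principal point, pixels), "world_from_camera" (4x4, takes a point from camera to world coordinates). Camera axes: x right, y down, z forward; pixel columns grow to the right and rows downward; lengths in m; the calibration is good to about 2 mm. A picture is of the moment at which its call begins. camera_model takes no time and is no camera call.
- r.finish_job(): hands the job in, once; it reports no verdict.
The state is a dict: "t": time; "joint_positions": joint angles; "qvel": joint speeds; "joint_efforts": joint torques, N m; "ee_pos": TCP position; "orientation": TCP orientation; "ft_force": force on the tool from outside, world axes, zero at the start; "moment": the same for the moment, N m; "finger_gap": finger opening in m.
Only numpy, scipy, OpenCV 4.12 (cv2) and the standard library are available. Lean on these libraries where they do the work, as an engineer would, in place of code of your own. Each camera call takes 0.05 s, during which the arm holds its last target. There are 200 camera calls.

## Working session

There is one attempt and no reset: what is moved stays moved. The work goes in short steps, Python scripts to look and compute and a tool call to move; the robot and the scene stay as the last step left them, time stands still between calls to the robot, and variables do not carry over. Pictures are saved under pics/ and viewed, about 8 in all and at most 12, crops included, and the job is handed in when it is done.

Besides the shell and the picture viewer there is one more tool, called as a command line: name --argument value ..., lists and objects as JSON in quotes. arm_command: Moves the arm, as the interface text tells. Its arguments: {"type":"object","properties":{"motion":{"type":"array","items":{"type":"object","properties":{"linear":{"type":"array","items":{"type":"number"}},"spin":{"type":"number"}}}},"claw":{"type":"number"},"newtons":{"type":"number"}},"required":["motion"]}

```bash
mkdir -p pics; cat > h.py <<'E'
import numpy as np, cv2
from plant import r
def cam(n):
    m=r.camera_model(n); f=192/np.tan(np.radians(m["vertical_fov"])/2)
    return f,m["cx"],m["cy"],np.array(m["world_from_camera"])
def cloud(n,d):
    f,cx,cy,T=cam(n); v,u=np.mgrid[:384,:512]
    P=np.stack([(u-cx)/f*d,(v-cy)/f*d,d],-1)
    W=P@T[:3,:3].T+T[:3,3]; W[d==0]=np.nan
    return W
def shot(n,tag):
    p,d=r.snapshot(n); np.savez(f"{tag}_{n}.npz",p=p,d=d); return p,d,cloud(n,d)
E
python3 - <<'E'
from h import *
ims=[]
for n in("scene","top"):
    p,d,W=shot(n,"a"); np.save(f"a_{n}_W.npy",W); cv2.imwrite(f"pics/a_{n}.png",cv2.resize(p[...,::-1],(800,600),interpolation=cv2.INTER_CUBIC))
    print(n,cam(n)[0:3],cam(n)[3].round(3).tolist(),(d==0).mean())
o=r.get_obs();print({k:np.round(o[k],3) for k in o})
E
```

```text
scene (np.float64(438.5383665237678), 266.0685746404506, 188.21316641347485) [[0.654, 0.535, -0.535, 1.187], [0.756, -0.443, 0.482, -0.54], [0.021, -0.72, -0.694, 0.896], [0.0, 0.0, 0.0, 1.0]] 0.003926595052083333
top (np.float64(353.6495853241721), 252.30946713060857, 197.53515026764694) [[0.065, -0.967, 0.245, 0.343], [-0.998, -0.063, 0.016, 0.009], [-0.0, -0.245, -0.969, 1.042], [0.0, 0.0, 0.0, 1.0]] 0.0038960774739583335
{'t': np.float64(0.1), 'joint_positions': array([-1.177,  0.424,  1.631,  0.   ,  1.089, -0.019]), 'qvel': array([ 0.001, -0.002, -0.003,  0.001,  0.   , -0.002]), 'joint_efforts': array([ 0.0000e+00, -5.4561e+01, -2.7432e+01,  6.5000e-02,  1.9000e-02,
       -0.0000e+00]), 'ee_pos': array([ 0.251, -0.572,  0.222]), 'orientation': array([-0.001,  0.979,  0.205, -0.   ]), 'ft_force': array([ 0.208, -0.091,  0.436]), 'moment': array([-0.004,  0.01 ,  0.04 ]), 'finger_gap': np.float64(0.088)}
```

View pics/a_scene.png

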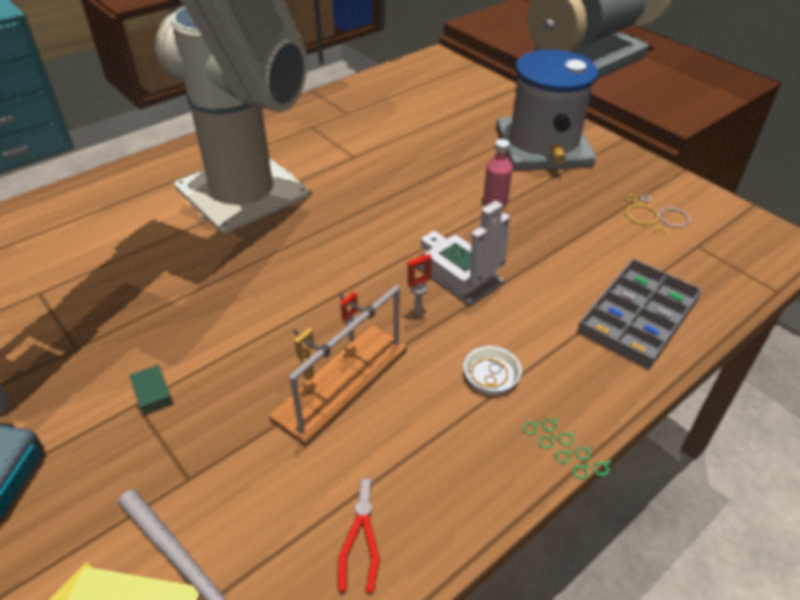

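View pics/a_top.png

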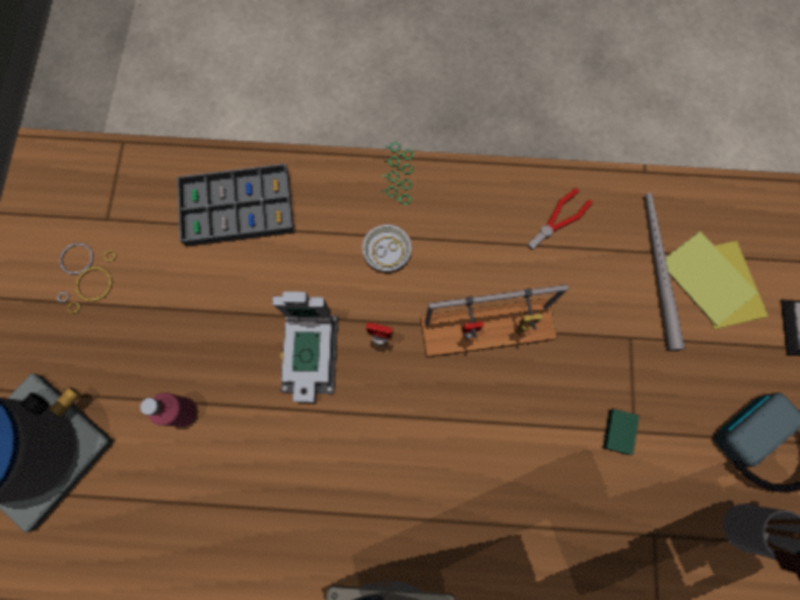

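The scene view shows the frame at (470,250). There are two red pins: one hanging on the hook at (348,310), and one standing free on the bench at (418,285), which looks like the larger decoy. The brass pin hangs at (303,350). In the top view the mould is at (305,350), the hooked red pin at (472,328), the brass pin at (528,322) and the free red one at (378,332). The hooked one fits the description. I'll measure both and confirm in a crop.

```bash
python3 - <<'E'
from h import *
S={}
for n in("scene","top"):
    z=np.load(f"a_{n}.npz"); p=z["p"].astype(int); W=np.load(f"a_{n}_W.npy"); S[n]=(p,W)
    hsv=cv2.cvtColor(p.astype(np.uint8),cv2.COLOR_RGB2HSV)
    def at(u,v): return W[int(v*.64),int(u*.64)].round(3)
    pts={"scene":dict(mould=(455,255),redhook=(348,308),brass=(303,345),free=(418,270),dish=(492,372),bottle=(497,180),spare=(150,388),bench=(250,480)),
      "top":dict(mould=(305,350),lug=(305,392),redhook=(472,327),brass=(528,322),free=(378,330),dish=(387,250),bottle=(165,408),spare=(622,432),bench=(500,450))}[n]
    for k,v in pts.items(): print(n,k,at(*v))
    red=(hsv[...,1]>150)&((hsv[...,0]<6)|(hsv[...,0]>174))&(hsv[...,2]>90)
    k,l,st,c=cv2.connectedComponentsWithStats(red.astype(np.uint8))
    for i in range(1,k):
        if st[i,4]>15:
            q=W[l==i]; print(n,"red",c[i].round(1),st[i].tolist(),np.nanmedian(q,0).round(4),"zrange",np.nanpercentile(q[:,2],[3,97]).round(4))
    # top plate of mould
    m=(abs(W[...,2]-.0455)<.003)&(abs(W[...,1]-np.array(at(*pts["mould"])[1]))<.12)&(abs(W[...,0]-at(*pts["mould"])[0])<.12)
    q=W[m]; rr=cv2.minAreaRect((q[:,:2]*1000).astype(np.float32)); print(n,"mouldtop",m.sum(),np.median(q,0).round(4),rr)
    # crossbar of the rail
    b=np.array(at(*pts["redhook"]))
    m=(abs(W[...,2]-.15)<.006)&(np.hypot(W[...,0]-b[0],W[...,1]-b[1])<.2)&(hsv[...,1]<90)
    q=W[m]; print(n,"bar",m.sum(),cv2.minAreaRect((q[:,:2]*1000).astype(np.float32)))
    u0,v0=[(160,120),(170,170)][n=="top"]
    cv2.imwrite(f"pics/c_{n}.png",cv2.resize(p.astype(np.uint8)[v0:v0+100 if n=="top" else v0+150,u0:u0+200 if n=="top" else u0+180,::-1],(800,400) if n=="top" else (720,600),interpolation=cv2.INTER_CUBIC))
E
python3 -c "
import cv2,numpy as np
a=cv2.imread('pics/c_scene.png');b=cv2.imread('pics/c_top.png')
a=cv2.resize(a,(400,333));b=cv2.resize(b,(400,200))
" ; true
```

```text
scene mould [0.498 0.177 0.047]
scene redhook [ 0.557 -0.115  0.137]
scene brass [ 0.577 -0.213  0.14 ]
scene free [ 0.44   0.135 -0.005]
scene dish [0.723 0.053 0.005]
scene bottle [0.403 0.386 0.077]
scene spare [ 0.405 -0.399  0.022]
scene bench [ 0.638 -0.36   0.   ]
scene red [268.  171.7] [262, 163, 14, 20, 134] [0.5428 0.0476 0.125 ] zrange [0.0872 0.1386]
scene red [222.8 191.2] [219, 187, 9, 10, 42] [ 0.5529 -0.1087  0.1502] zrange [0.1408 0.1526]
scene red [222.6 200.9] [220, 198, 8, 7, 23] [ 0.5571 -0.1166  0.1187] zrange [0.1154 0.1349]
scene red [229.6 353.7] [216, 330, 27, 50, 477] [ 0.8306 -0.307   0.0128] zrange [0.0091 0.0162]
scene mouldtop 522 [0.4889 0.173  0.0454] ((497.6202392578125, 182.57240295410156), (160.16001892089844, 85.03125762939453), 1.062056064605713)
scene bar 365 ((577.8543090820312, -152.4345703125), (67.03679656982422, 240.91151428222656), 11.141716957092285)
top mould [0.507 0.184 0.044]
top lug [0.436 0.182 0.008]
top redhook [ 0.546 -0.106  0.152]
top brass [ 0.568 -0.204  0.117]
top free [0.534 0.051 0.136]
top dish [0.723 0.05  0.007]
top bottle [0.384 0.394 0.114]
top spare [ 0.4   -0.399  0.02 ]
top bench [ 0.353 -0.184 -0.001]
top red [362.6 134.9] [350, 121, 29, 26, 208] [ 0.8269 -0.3054  0.0114] zrange [0.0071 0.016 ]
top red [242.  209.4] [234, 206, 17, 7, 73] [0.5384 0.0488 0.1353] zrange [0.1315 0.1382]
top red [302.8 207.7] [297, 206, 12, 5, 40] [ 0.5496 -0.1093  0.1492] zrange [0.1415 0.1521]
top mouldtop 1035 [0.4999 0.1806 0.0448] ((492.2632141113281, 180.447998046875), (153.0418243408203, 83.93526458740234), 2.3606760501861572)
top bar 353 ((575.45556640625, -154.0723876953125), (65.03121948242188, 237.35816955566406), 11.477551460266113)
```

View pics/c_scene.png

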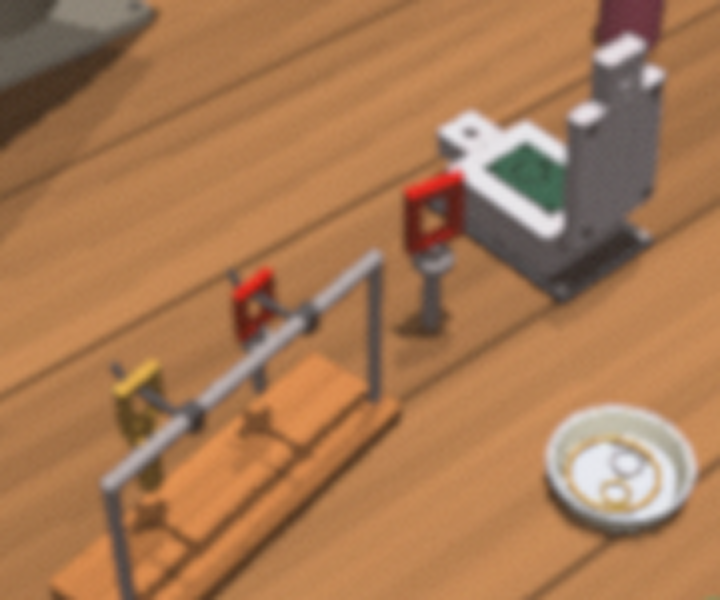

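View pics/c_top.png

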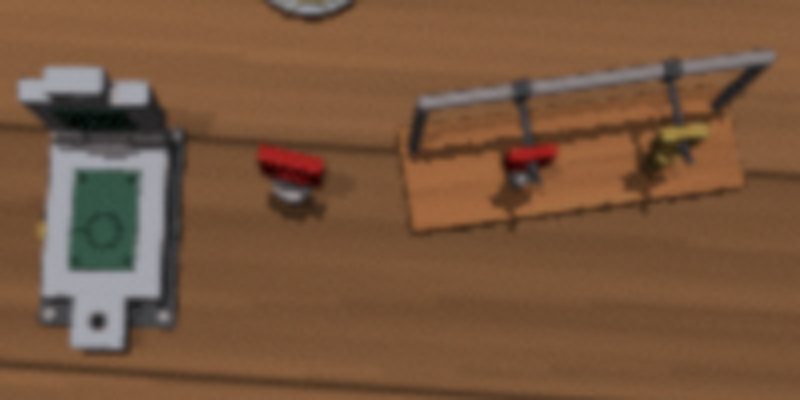

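The crops confirm it. The hooked red pin (crop px 255,300) has its top at 0.150 m, which matches the text. The free-standing red pin (435,250) is about 138 mm tall, so it's the larger decoy. Next I'll measure the lug hole and the swing angle.

```bash
cat > meas.py <<'E'
from h import *
def ray(n,u,v,z):
    f,cx,cy,T=cam(n); d=T[:3,:3]@np.array([(u-cx)/f,(v-cy)/f,1]); t=(z-T[2,3])/d[2]; return T[:3,3]+t*d
def darkc(p,u,v,k=3):
    g=p[v-k:v+k+1,u-k:u+k+1].astype(float).mean(2); w=np.clip(np.percentile(g,60)-g-15,0,None); yy,xx=np.mgrid[v-k:v+k+1,u-k:u+k+1]
    return (w*xx).sum()/w.sum(),(w*yy).sum()/w.sum()
E
python3 - <<'E'
from meas import *
for n,(u,v),l in(("scene",(277,153),"h"),("top",(194,250),"h")):
    z=np.load(f"a_{n}.npz");p=z["p"];W=np.load(f"a_{n}_W.npy")
    c=darkc(p,u,v); print(n,"hole px",np.round(c,2),"at z=45:",ray(n,*c,.045).round(4))
    # block top outline via rows in mould: white pixels near z=.045, edges vs x
    q=W[(abs(W[...,2]-.045)<.004)&(abs(W[...,1]-.18)<.1)&(abs(W[...,0]-.49)<.1)]
    for x0 in np.arange(.40,.56,.015):
        s=q[abs(q[:,0]-x0)<.006]
        if len(s)>4: print(f"  x{x0:.3f} n{len(s)} y {s[:,1].min():.4f} {s[:,1].max():.4f} mid {(s[:,1].min()+s[:,1].max())/2:.4f}")
    u_=W[(W[...,2]>.075)&(W[...,2]<.215)&(abs(W[...,1]-.185)<.055)&(abs(W[...,0]-.57)<.09)]
    print(n,"upper n",len(u_))
    for z0 in np.arange(.08,.21,.015):
        s=u_[abs(u_[:,2]-z0)<.0075]
        if len(s)>3: print("  z%.3f n%d x %s y %s"%(z0,len(s),np.percentile(s[:,0],[5,50,95]).round(3),np.percentile(s[:,1],[3,97]).round(3)))
for a in ((222.8,191.2),):print(ray("scene",*a,.146).round(4))
print(ray("top",302.8,207.7,.150).round(4))
E
```

```text
scene hole px [276.76 153.28] at z=45: [0.4356 0.177  0.045 ]
  x0.415 n7 y 0.1633 0.1978 mid 0.1806
  x0.430 n30 y 0.1597 0.1955 mid 0.1776
  x0.445 n29 y 0.1626 0.1987 mid 0.1806
  x0.460 n61 y 0.1401 0.2219 mid 0.1810
  x0.475 n65 y 0.1407 0.2226 mid 0.1817
  x0.490 n68 y 0.1400 0.2249 mid 0.1825
  x0.505 n64 y 0.1403 0.2179 mid 0.1791
  x0.520 n60 y 0.1401 0.2025 mid 0.1713
  x0.535 n36 y 0.1422 0.1849 mid 0.1635
  x0.550 n26 y 0.1417 0.1695 mid 0.1556
scene upper n 817
  z0.080 n78 x [0.575 0.583 0.586] y [0.143 0.225]
  z0.095 n101 x [0.572 0.582 0.585] y [0.143 0.225]
  z0.110 n97 x [0.574 0.581 0.585] y [0.144 0.223]
  z0.125 n102 x [0.574 0.581 0.583] y [0.142 0.224]
  z0.140 n105 x [0.571 0.58  0.583] y [0.143 0.222]
  z0.155 n132 x [0.567 0.578 0.582] y [0.143 0.226]
  z0.170 n81 x [0.564 0.577 0.58 ] y [0.145 0.219]
  z0.185 n55 x [0.564 0.577 0.579] y [0.166 0.203]
  z0.200 n66 x [0.562 0.571 0.579] y [0.167 0.203]
top hole px [193.98 249.89] at z=45: [0.4332 0.1787 0.045 ]
  x0.415 n26 y 0.1603 0.1946 mid 0.1775
  x0.430 n43 y 0.1613 0.1961 mid 0.1787
  x0.445 n58 y 0.1607 0.2207 mid 0.1907
  x0.460 n121 y 0.1390 0.2192 mid 0.1791
  x0.475 n119 y 0.1379 0.2208 mid 0.1793
  x0.490 n120 y 0.1390 0.2258 mid 0.1824
  x0.505 n116 y 0.1404 0.2217 mid 0.1811
  x0.520 n111 y 0.1395 0.2235 mid 0.1815
  x0.535 n118 y 0.1402 0.2224 mid 0.1813
  x0.550 n114 y 0.1415 0.2241 mid 0.1828
top upper n 444
  z0.080 n20 x [0.563 0.565 0.57 ] y [0.142 0.207]
  z0.095 n37 x [0.563 0.564 0.575] y [0.142 0.221]
  z0.110 n31 x [0.562 0.563 0.576] y [0.142 0.22 ]
  z0.125 n37 x [0.561 0.562 0.565] y [0.143 0.221]
  z0.140 n50 x [0.56  0.562 0.57 ] y [0.142 0.218]
  z0.155 n112 x [0.561 0.566 0.577] y [0.142 0.223]
  z0.170 n41 x [0.56  0.562 0.574] y [0.146 0.222]
  z0.185 n24 x [0.559 0.56  0.572] y [0.166 0.197]
  z0.200 n92 x [0.56  0.567 0.574] y [0.166 0.201]
[ 0.5493 -0.107   0.146 ]
[ 0.5498 -0.1084  0.15  ]
```

Both views agree on the lug hole at about (0.4345, 0.178). That puts the hinge at x≈0.568, and the upper half is nearly upright with its outer face at x≈0.58. I'll go behind it with the gripper shut.

arm_command --motion '[{"linear": [27,53,5],"spin": -0.031},{"linear": [27,53,5],"spin": -0.031},{"linear": [27,53,5],"spin": -0.031},{"linear": [27,53,5],"spin": -0.031},{"linear": [27,53,5],"spin": -0.031},{"linear": [27,53,5],"spin": -0.031},{"linear": [27,53,0],"spin": -0.031},{"linear": [27,53,0],"spin": -0.031},{"linear": [27,53,0],"spin": -0.031},{"linear": [27,53,0],"spin": -0.031},{"linear": [27,53,0],"spin": -0.031},{"linear": [27,53,0],"spin": -0.031}]' --claw 1 --newtons 20

```text
t: 1.6
ee_pos: [0.5784, 0.0825, 0.2503]
orientation: [-0.001, 1.0, 0.01, -0.0]
ft_force: [0.9, -0.7, 0.5]
finger_gap: 0.0003
```

arm_command --motion '[{"linear": [32,50,0]},{"linear": [30,46,0]},{"linear": [0,0,-35]},{"linear": [0,0,-35]},{"linear": [0,0,-8]}]'

```text
validation failed for argument at $.mo...
```

arm_command --motion '[{"linear": [32,50,0],"spin": 0},{"linear": [30,46,0],"spin": 0},{"linear": [0,0,-35],"spin": 0},{"linear": [0,0,-35],"spin": 0},{"linear": [0,0,-8],"spin": 0}]'

```text
t: 2.22
ee_pos: [0.6428, 0.1875, 0.169]
orientation: [-0.001, 1.0, 0.014, -0.0]
ft_force: [0.3, -0.1, -0.4]
finger_gap: 0.0006
```

arm_command --motion '[{"linear": [-33,-5,3],"spin": 0},{"linear": [-25,0,0],"spin": 0},{"linear": [-23,0,0],"spin": 0},{"linear": [-16,0,-3],"spin": 0},{"linear": [-16,0,-5],"spin": 0},{"linear": [-15,0,-8],"spin": 0},{"linear": [-14,0,-9],"spin": 0}]'

```text
t: 3.1
ee_pos: [0.5008, 0.1817, 0.1497]
orientation: [-0.002, 1.0, 0.012, 0.005]
ft_force: [1.1, -1.2, 0.3]
finger_gap: 0.0002
```

arm_command --motion '[{"linear": [-12,0,-13],"spin": 0},{"linear": [-12,0,-13],"spin": 0},{"linear": [-9,0,-15],"spin": 0},{"linear": [-7,0,-14],"spin": 0},{"linear": [-5,0,-12],"spin": 0}]'

```text
t: 3.72
ee_pos: [0.4495, 0.1814, 0.0781]
orientation: [-0.002, 1.0, 0.012, 0.002]
ft_force: [0.2, 0.1, 1.4]
finger_gap: 0.0006
```

```bash
python3 - <<'E'
from h import *
p,d,W=shot("scene","b"); cv2.imwrite("pics/b_scene.png",cv2.resize(p[90:250,190:390,::-1],(800,640)[:1]+(600,),interpolation=cv2.INTER_CUBIC))
o=r.get_obs();print(o["t"],o["ee_pos"],o["ft_force"])
E
```

```text
3.775 [0.4478911  0.18090612 0.07677195] [-1.29888825  0.24411399  0.06235738]
```

View pics/b_scene.png

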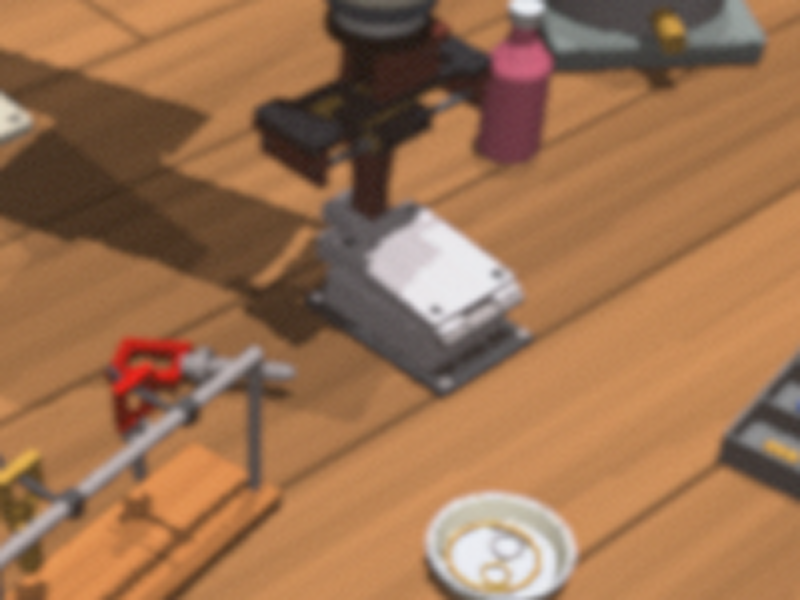

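The upper half is nearly down, with its plate at (440,270) in the crop. The decoy pin now lies tilted near the rail at (200,365), so I'll check it afterwards. First I'll finish pressing the half down.

arm_command --motion '[{"linear": [0,0,-6],"spin": 0},{"linear": [0,0,-6],"spin": 0},{"linear": [0,0,-3],"spin": 0}]'

```text
t: 4.15
ee_pos: [0.447, 0.1809, 0.061]
orientation: [-0.001, 1.0, 0.012, -0.0]
ft_force: [-5.5, -0.9, 14.4]
finger_gap: 0.0004
```

arm_command --motion '[{"linear": [0,0,0],"spin": 0},{"linear": [0,0,0],"spin": 0},{"linear": [0,0,50],"spin": 0},{"linear": [0,-30,50],"spin": 0},{"linear": [-40,-45,10],"spin": 0},{"linear": [-40,-45,0],"spin": 0},{"linear": [0,-60,0],"spin": 0}]' --claw 0.4

```text
t: 5.03
ee_pos: [0.3703, 0.0007, 0.1762]
orientation: [-0.002, 1.0, 0.015, 0.005]
ft_force: [0.9, 0.5, 0.1]
finger_gap: 0.0528
```

```bash
python3 - <<'E'
from h import *
p,d,W=shot("scene","c"); pt,dt,Wt=shot("top","c")
a=cv2.resize(p[120:290,160:330,::-1],(500,500),interpolation=cv2.INTER_CUBIC)
b=cv2.resize(pt[170:270,170:370,::-1],(500,250),interpolation=cv2.INTER_CUBIC)
c=np.zeros((600,800,3),np.uint8); c[:500,:300]=a[:, :300]; 
c=np.vstack([cv2.resize(b,(600,300)),np.zeros((0,600,3),np.uint8)])
a2=cv2.resize(p[150:250,180:330,::-1],(600,300) ,interpolation=cv2.INTER_CUBIC)
a2=cv2.resize(p[140:250,175:340,::-1],(450,300),interpolation=cv2.INTER_CUBIC)
a2=cv2.copyMakeBorder(a2,0,0,0,150,cv2.BORDER_CONSTANT)
cv2.imwrite("pics/c2.png",np.vstack([a2,c]))
o=r.get_obs();print(o["t"],o["ee_pos"])
for n,pp,WW in(("scene",p,W),("top",pt,Wt)):
    hsv=cv2.cvtColor(pp,cv2.COLOR_RGB2HSV)
    red=(hsv[...,1]>150)&((hsv[...,0]<6)|(hsv[...,0]>174))&(hsv[...,2]>80)
    k,l,st,cc=cv2.connectedComponentsWithStats(red.astype(np.uint8))
    for i in range(1,k):
        if st[i,4]>8:
            q=WW[l==i]; print(n,cc[i].round(1),st[i].tolist(),np.nanmedian(q,0).round(4),np.nanpercentile(q,[4,96],axis=0).round(3).tolist())
E
```

```text
5.125 [ 0.37218942 -0.0030436   0.17642069]
scene [225.6 188.8] [218, 180, 20, 25, 217] [ 0.4469 -0.0167  0.017 ] [[0.399, -0.122, 0.005], [0.558, 0.015, 0.152]]
scene [229.5 353.8] [216, 330, 27, 49, 473] [ 0.8312 -0.3075  0.0128] [[0.796, -0.352, 0.01], [0.877, -0.276, 0.016]]
top [362.6 134.9] [350, 121, 29, 26, 207] [ 0.8263 -0.3051  0.0118] [[0.794, -0.35, 0.008], [0.872, -0.275, 0.016]]
top [302.5 207.9] [297, 206, 12, 5, 46] [ 0.5493 -0.1088  0.1492] [[0.544, -0.122, 0.115], [0.562, -0.096, 0.152]]
```

View pics/c2.png

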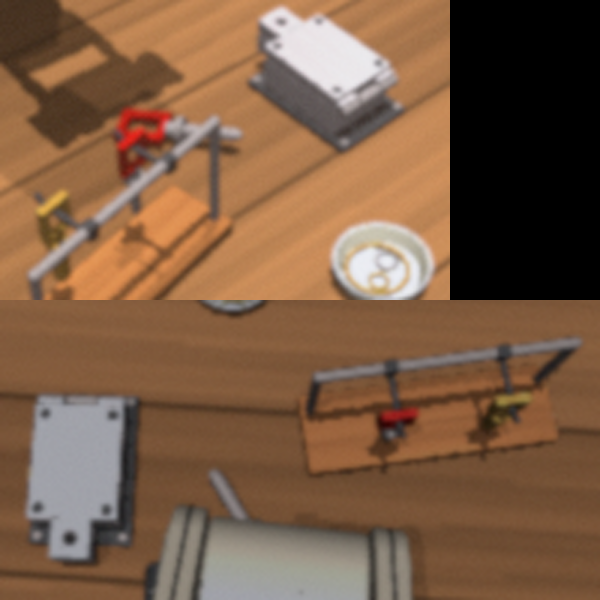

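The frame is closed. The decoy now lies flat on the bench at (0.447, -0.017, z≈0.017), out of the way. The hooked pin hasn't moved, so I'll go above it.

arm_command --motion '[{"linear": [0,-3,45],"spin": 0.042},{"linear": [44,-26,10],"spin": 0.042},{"linear": [44,-26,0],"spin": 0.042},{"linear": [44,-26,0],"spin": 0.042},{"linear": [44,-25,0],"spin": 0},{"linear": [0,0,0],"spin": 0}]'

```text
t: 5.88
ee_pos: [0.5563, -0.111, 0.2351]
orientation: [-0.001, 0.995, 0.096, 0.009]
ft_force: [-1.0, 0.8, 0.2]
finger_gap: 0.0529
```

```bash
python3 - <<'E'
from meas import *
o=r.get_obs();print(o["t"],o["ee_pos"].round(4),o["orientation"].round(4))
z=np.load("c_top.npz");p=z["p"];c=darkc(p,193,249,4);print("upper hole top",np.round(c,2),ray("top",*c,.065).round(4),p[245:254,189:199].mean(2).astype(int).tolist())
z=np.load("c_scene.npz");p=z["p"];c=darkc(p,278,147,4);print(np.round(c,2),ray("scene",*c,.065).round(4))
# red bow: brass vs red rows
W=cloud("top",np.load("c_top.npz")["d"]);p=np.load("c_top.npz")["p"]
m=(W[...,2]>.143)&(W[...,2]<.156)&(abs(W[...,0]-.55)<.03)&(abs(W[...,1]+.108)<.03)
hsv=cv2.cvtColor(p,cv2.COLOR_RGB2HSV);m&=hsv[...,1]>130
print("bow top",m.sum(),W[m].mean(0).round(4),cv2.minAreaRect((W[m][:,:2]*1000).astype(np.float32)))
E
```

```text
5.875 [ 0.5563 -0.111   0.2351] [-0.0014  0.9953  0.096   0.0093]
upper hole top [192.78 248.96] [0.4338 0.1789 0.065 ] [[164, 163, 163, 162, 161, 162, 163, 163, 163, 160], [163, 161, 155, 145, 143, 151, 159, 163, 162, 159], [163, 156, 132, 107, 98, 114, 142, 159, 164, 161], [161, 143, 100, 66, 58, 83, 121, 153, 163, 161], [158, 139, 92, 51, 44, 64, 110, 149, 162, 161], [161, 144, 102, 67, 57, 83, 126, 155, 162, 159], [160, 153, 133, 108, 104, 121, 149, 161, 163, 154], [161, 155, 154, 151, 151, 154, 161, 164, 162, 151], [162, 161, 161, 162, 162, 162, 163, 163, 162, 151]]
[277.82 146.38] [0.4308 0.1846 0.065 ]
bow top 46 [ 0.5488 -0.1086  0.149 ] ((549.1350708007812, -108.9329833984375), (27.240745544433594, 21.75776481628418), 65.50431060791016)
```

arm_command --motion '[{"linear": [-8,2,-25],"spin": 0},{"linear": [0,0,-25],"spin": 0},{"linear": [0,0,0],"spin": 0}]'

```text
t: 6.25
ee_pos: [0.547, -0.106, 0.1834]
orientation: [-0.002, 0.995, 0.096, 0.009]
ft_force: [-0.5, -0.3, 0.7]
finger_gap: 0.0524
```

arm_command --motion '[{"linear": [1,-2,-30],"spin": 0},{"linear": [0,0,-30],"spin": 0},{"linear": [0,0,-11],"spin": 0},{"linear": [0,0,0],"spin": 0}]'

```text
t: 6.75
ee_pos: [0.5497, -0.1059, 0.1153]
orientation: [-0.001, 0.995, 0.098, 0.011]
ft_force: [0.3, -0.6, 0.7]
finger_gap: 0.0531
```

```bash
python3 - <<'E'
from h import *
p,d,W=shot("scene","d")
cv2.imwrite("pics/d.png",cv2.resize(p[150:250,170:290,::-1],(720,600),interpolation=cv2.INTER_CUBIC))
o=r.get_obs();print(o["t"],o["ee_pos"].round(4),o["ft_force"].round(1))
E
```

```text
6.8 [ 0.55   -0.106   0.1157] [ 0.9 -0.5 -0.2]
```

View pics/d.png

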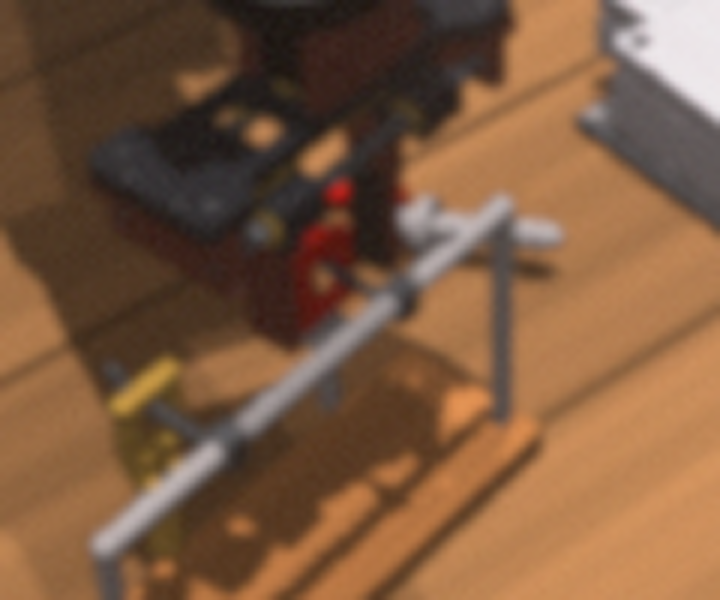

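The fingers straddle the red bow at (325,275) in the crop, and the hook passes between them. I'll lower slightly and grip.

arm_command --motion '[{"linear": [-1,-2,-4],"spin": 0},{"linear": [0,0,0],"spin": 0},{"linear": [0,0,0],"spin": 0},{"linear": [0,0,0],"spin": 0}]' --claw 1 --newtons 40

```text
t: 7.3
ee_pos: [0.5505, -0.1085, 0.1143]
orientation: [-0.001, 0.995, 0.097, 0.014]
ft_force: [-0.4, 0.3, -1.6]
finger_gap: 0.0315
```

arm_command --motion '[{"linear": [0,0,7],"spin": 0},{"linear": [0,0,6],"spin": 0},{"linear": [0,0,0],"spin": 0}]'

```text
t: 7.68
ee_pos: [0.5506, -0.1085, 0.1284]
orientation: [-0.001, 0.995, 0.097, 0.014]
ft_force: [-0.1, -0.1, -0.3]
finger_gap: 0.0319
```

arm_command --motion '[{"linear": [-10,-2,0],"spin": 0},{"linear": [-10,-2,0],"spin": 0},{"linear": [-10,-2,0],"spin": 0},{"linear": [-15,-3,0],"spin": 0},{"linear": [-20,-4,0],"spin": 0},{"linear": [-10,0,40],"spin": 0},{"linear": [0,0,0],"spin": 0}]'

```text
t: 8.55
ee_pos: [0.4676, -0.1223, 0.1681]
orientation: [-0.001, 0.995, 0.097, 0.012]
ft_force: [1.0, -0.5, -0.9]
finger_gap: 0.0316
```

```bash
python3 - <<'E'
from h import *
p,d,W=shot("scene","e")
cv2.imwrite("pics/e.png",cv2.resize(p[120:250,150:310,::-1],(738,600),interpolation=cv2.INTER_CUBIC))
o=r.get_obs();print(o["t"],o["ee_pos"].round(4),o["ft_force"].round(1),o["finger_gap"])
E
```

```text
8.6 [ 0.4666 -0.1219  0.1666] [ 0.6  0.8 -1.3] 0.03219464866299742
```

View pics/e.png

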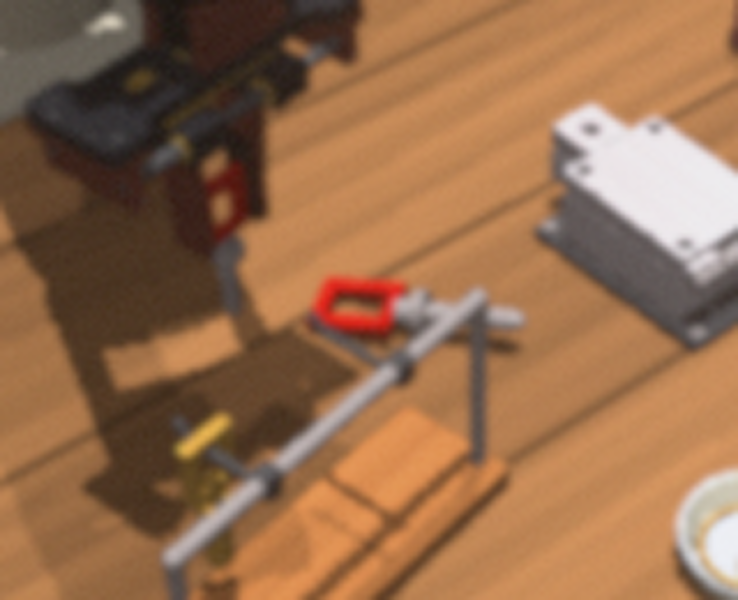

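The pin is off the hook and held upright (crop 228,220), and the brass pin is undisturbed at (205,470). I'll move above the lug.

arm_command --motion '[{"linear": [-4,50,0],"spin": 0},{"linear": [-4,50,0],"spin": 0},{"linear": [-4,50,0],"spin": 0},{"linear": [-5,50,0],"spin": 0},{"linear": [-5,50,0],"spin": 0},{"linear": [-5,45,0],"spin": 0},{"linear": [0,0,0],"spin": 0}]'

```text
t: 9.48
ee_pos: [0.4343, 0.1799, 0.1603]
orientation: [-0.001, 0.995, 0.096, 0.007]
ft_force: [-0.9, -0.6, -1.7]
finger_gap: 0.0319
```

```bash
python3 - <<'E'
from meas import *
o=r.get_obs();print(o["t"],o["ee_pos"].round(4),o["orientation"].round(3),o["ft_force"].round(1))
z=np.load("e_scene.npz")["p"];print(z[143:153,273:284].mean(2).astype(int));c=darkc(z,278,148,3);print("hole scene",np.round(c,2),ray("scene",*c,.0645).round(4))
ims=[]
for n,(u0,v0) in (("scene",(240,90)),("top",(150,200))):
    p,d,W=shot(n,"f"); ims.append(cv2.resize(p[v0:v0+90,u0:u0+80,::-1],(400,450),interpolation=cv2.INTER_CUBIC))
cv2.imwrite("pics/f.png",np.hstack(ims))
E
```

```text
9.475 [0.4343 0.1799 0.1603] [-0.001  0.995  0.096  0.007] [-0.9 -0.6 -1.7]
[[154 164 184 201 214 218 207 188 165 147 140]
 [185 201 216 226 230 230 226 214 190 167 146]
 [214 227 228 226 227 226 228 227 217 198 173]
 [229 231 224 212 201 202 215 224 228 225 209]
 [232 229 214 186 161 155 180 213 229 232 228]
 [228 228 219 190 161 152 176 211 229 233 232]
 [205 222 225 219 203 196 208 223 229 228 228]
 [160 194 217 226 226 228 227 229 227 227 227]
 [116 147 182 209 225 230 231 229 227 228 231]
 [ 93 106 137 169 203 222 229 231 230 232 233]]
hole scene [277.42 147.79] [0.4347 0.1795 0.0645]
```

View pics/f.png

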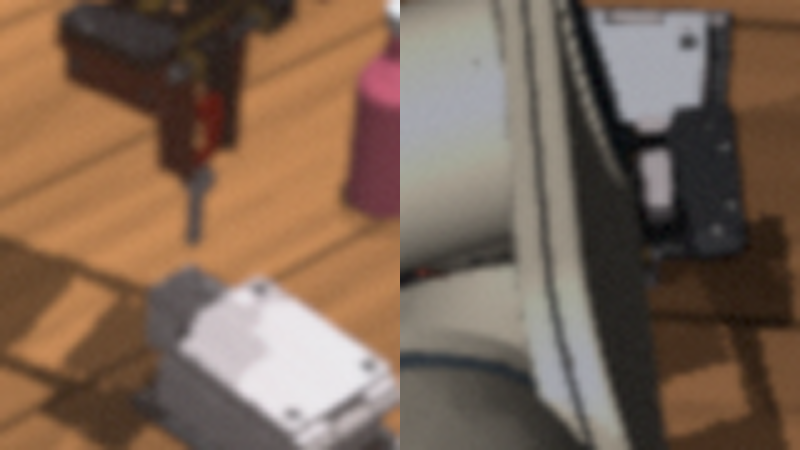

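```bash
python3 - <<'E'
from meas import *
def proj(n,P):
    f,cx,cy,T=cam(n); q=T[:3,:3].T@(np.array(P)-T[:3,3]); return (q[:2]/q[2]*f+[cx,cy]).round(1)
print(ray("scene",278.8,138.6,.0963).round(4))
for z in(.0963,.142,.157,.196): print(z,proj("scene",[.4343,.18,z]))
z=np.load("f_scene.npz");W=cloud("scene",z["d"]);p=z["p"]
for v in range(124,141):
    row=[(u,W[v,u]) for u in range(273,288) if abs(W[v,u,0]-.434)<.03 and W[v,u,2]>.08]
    if row: P=np.array([w for _,w in row]); print(v,np.mean([u for u,_ in row]).round(1),len(row),P.mean(0).round(4))
E
```

```text
[0.4336 0.1844 0.0963]
0.0963 [277.9 139.3]
0.142 [278.5 126.7]
0.157 [278.7 122.5]
0.196 [279.3 111.1]
124 277.5 10 [0.4431 0.1672 0.1624]
125 279.0 9 [0.4448 0.1717 0.1578]
126 279.5 8 [0.4428 0.1758 0.1513]
127 279.0 7 [0.4411 0.1756 0.147 ]
128 279.5 4 [0.4438 0.1752 0.1451]
129 279.0 3 [0.4384 0.1786 0.1369]
130 279.0 3 [0.4386 0.1786 0.1335]
131 279.0 3 [0.4389 0.1785 0.13  ]
132 279.0 3 [0.4381 0.1795 0.1256]
133 279.0 3 [0.4385 0.1793 0.1223]
134 279.0 3 [0.4382 0.1798 0.1182]
135 279.0 3 [0.4376 0.1806 0.1138]
136 279.0 3 [0.4371 0.1813 0.1095]
137 279.0 3 [0.4382 0.1805 0.1069]
138 279.0 3 [0.4387 0.1801 0.1036]
139 278.5 2 [0.4354 0.1815 0.0973]
```

arm_command --motion '[{"linear": [0,-3,-10],"spin": 0},{"linear": [0,0,-10],"spin": 0},{"linear": [0,0,-6],"spin": 0},{"linear": [0,0,-4],"spin": 0},{"linear": [0,0,-3],"spin": 0}]'

```text
t: 10.2
ee_pos: [0.4341, 0.1707, 0.1243]
orientation: [-0.0, 0.996, 0.091, 0.006]
ft_force: [-1.7, -0.3, 7.8]
finger_gap: 0.0317
```

arm_command --motion '[{"linear": [0,2,12],"spin": 0},{"linear": [0,4,0],"spin": 0},{"linear": [0,0,0],"spin": 0}]'

```text
t: 10.58
ee_pos: [0.4347, 0.1774, 0.1375]
orientation: [-0.001, 0.996, 0.092, 0.007]
ft_force: [-0.8, 0.9, -0.5]
finger_gap: 0.032
```

```bash
cat > pinloc.py <<'E'
from meas import *
o=r.get_obs();print(o["t"],o["ee_pos"].round(4),o["orientation"].round(3),o["ft_force"].round(1))
p,d,W=shot("scene","g"); x,y,zt=o["ee_pos"]
for v in range(115,150):
    row=[(u,W[v,u]) for u in range(268,292) if np.hypot(W[v,u,0]-x,W[v,u,1]-y)<.025 and W[v,u,2]>.075 and W[v,u,2]<zt-.005]
    if row: P=np.array([w for _,w in row]); print(v,np.mean([u for u,_ in row]).round(1),len(row),P.mean(0).round(4))
cv2.imwrite("pics/g.png",cv2.resize(p[90:180,240:330,::-1],(600,600),interpolation=cv2.INTER_CUBIC))
E
python3 pinloc.py
```

```text
10.575 [0.4347 0.1774 0.1375] [-0.001  0.996  0.092  0.007] [-0.8  0.9 -0.5]
131 280.5 2 [0.4403 0.1832 0.1287]
132 280.5 4 [0.4434 0.1804 0.1282]
133 279.2 6 [0.4428 0.1758 0.1264]
134 278.5 6 [0.4421 0.174  0.1232]
135 278.5 4 [0.4429 0.1734 0.1204]
136 278.0 3 [0.4386 0.1758 0.113 ]
137 278.0 2 [0.4374 0.1771 0.1081]
138 278.0 3 [0.4373 0.1774 0.1042]
139 278.0 3 [0.4385 0.1764 0.1016]
140 278.0 3 [0.4387 0.1765 0.098 ]
141 278.0 3 [0.4385 0.1768 0.094 ]
142 278.0 3 [0.4387 0.1769 0.0903]
143 278.0 3 [0.4391 0.1767 0.0869]
144 278.0 3 [0.4399 0.1761 0.0839]
145 277.5 2 [0.4376 0.1765 0.0785]
```

The pin axis is at about (0.435, 0.180) and the hole at (0.4347, 0.1795), both in the same camera, so they are aligned. I'll lower in few rows to limit the drift.

arm_command --motion '[{"linear": [0,0,-18],"spin": 0},{"linear": [0,0,0],"spin": 0}]'

```text
t: 10.88
ee_pos: [0.435, 0.1776, 0.1194]
orientation: [-0.001, 0.996, 0.092, 0.007]
ft_force: [0.2, 0.5, -0.2]
finger_gap: 0.0314
```

The tip is in the upper hole with no contact force, so I'll continue.

arm_command --motion '[{"linear": [0,0,-12],"spin": 0},{"linear": [0,0,0],"spin": 0}]'

```text
t: 11.12
ee_pos: [0.435, 0.1777, 0.1071]
orientation: [-0.001, 0.996, 0.092, 0.007]
ft_force: [-0.7, 0.3, 0.1]
finger_gap: 0.0321
```

arm_command --motion '[{"linear": [0,0,-12],"spin": 0},{"linear": [0,0,0],"spin": 0}]'

```text
t: 11.38
ee_pos: [0.4349, 0.1777, 0.0944]
orientation: [-0.001, 0.996, 0.092, 0.007]
ft_force: [0.6, 0.1, -0.9]
finger_gap: 0.0315
```

arm_command --motion '[{"linear": [0,0,-10],"spin": 0},{"linear": [0,0,-3],"spin": 0},{"linear": [0,0,0],"spin": 0}]'

```text
t: 11.75
ee_pos: [0.4348, 0.1777, 0.0807]
orientation: [-0.001, 0.996, 0.092, 0.007]
ft_force: [-0.6, -0.0, 4.1]
finger_gap: 0.0319
```

Contact is starting at 4 N, so I'll press further.

arm_command --motion '[{"linear": [0,0,-4],"spin": 0},{"linear": [0,0,-3],"spin": 0},{"linear": [0,0,-2],"spin": 0}]' --newtons 55

```text
t: 12.12
ee_pos: [0.4348, 0.1783, 0.0765]
orientation: [-0.001, 0.996, 0.091, 0.007]
ft_force: [-12.1, -2.1, 38.9]
finger_gap: 0.0315
```

arm_command --motion '[{"linear": [0,0,-0.5],"spin": 0}]'

```text
t: 12.25
ee_pos: [0.4347, 0.1783, 0.0777]
orientation: [-0.001, 0.996, 0.091, 0.007]
ft_force: [-4.8, -1.9, 11.6]
finger_gap: 0.0317
```

arm_command --motion '[{"linear": [0,0,-1.5],"spin": 0},{"linear": [0,0,-1.2],"spin": 0}]'

```text
t: 12.5
ee_pos: [0.4347, 0.1783, 0.0775]
orientation: [-0.001, 0.996, 0.091, 0.007]
ft_force: [-5.0, -1.4, 16.7]
finger_gap: 0.0317
```

```bash
python3 - <<'E'
from h import *
F=[]
for i in range(3):
    p,d,W=shot("scene","h"); o=r.get_obs();print(o["t"],o["ee_pos"].round(4),o["ft_force"].round(1),round(o["finger_gap"],4))
s=W[(abs(W[...,1]-.18)<.035)&(W[...,2]>.055)&(W[...,2]<.07)&(W[...,0]>.47)&(W[...,0]<.55)]
A=np.c_[s[:,:2],np.ones(len(s))];c=np.linalg.lstsq(A,s[:,2],rcond=None)[0];print("plate slope",c[:2].round(4),"z at x=.55,.47:",(A.mean(0)*0+[.55,.18,1])@c,np.array([.47,.18,1])@c)
s0=np.load("c_scene.npz");W=cloud("scene",s0["d"]);s=W[(abs(W[...,1]-.18)<.035)&(W[...,2]>.055)&(W[...,2]<.07)&(W[...,0]>.47)&(W[...,0]<.55)]
A=np.c_[s[:,:2],np.ones(len(s))];c=np.linalg.lstsq(A,s[:,2],rcond=None)[0];print("before",c[:2].round(4))
cv2.imwrite("pics/h.png",cv2.resize(p[100:190,235:325,::-1],(600,600),interpolation=cv2.INTER_CUBIC))
E
```

```text
12.55 [0.4347 0.1782 0.0775] [-6.1 -2.3 16.4] 0.0317
12.6 [0.4347 0.1782 0.0775] [-6.6 -1.8 16.8] 0.0315
12.65 [0.4347 0.1783 0.0775] [-5.6 -2.4 16.8] 0.0319
plate slope [ 0.0017 -0.0055] z at x=.55,.47: 0.06080054430615559 0.0606642592741375
before [-0.0352 -0.0007]
```

View pics/h.png

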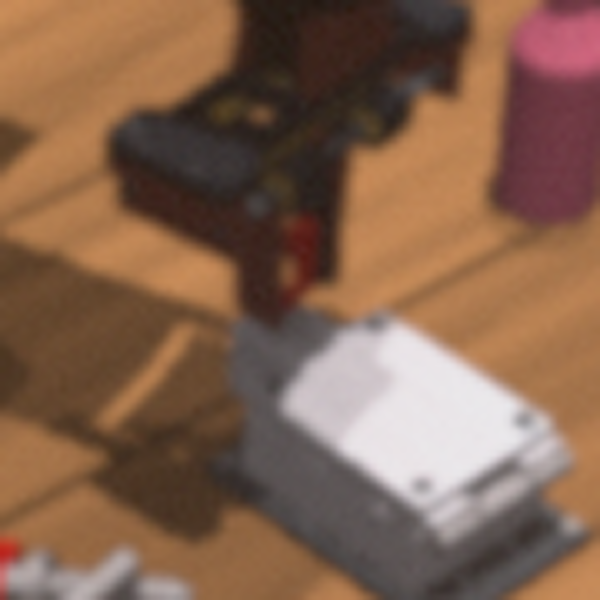

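The plate measured level (slope -0.035 before, 0.002 now), and the push is steady at about 17 N with the grip holding. Handing in.

```bash
python3 -c "
from plant import r
print(r.finish_job()); o=r.get_obs(); print(o['t'],o['ee_pos'],o['ft_force'],o['finger_gap'])"
```

```text
the job is handed in; nothing more can be done
None
the job is handed in; nothing more can be done
```

The frame is shut with the smaller steel pin through both lugs. I handed it in still gripping the pin and pressing it down, at about 13 s of the 61 s. The hand-in reports no verdict.

**What I did:** I swung the upper half down and pressed it onto the rubber. I then lifted the hooked red pin off and pushed it through both lugs until its collar pressed on the upper lug.

**Last checks before handing in:**
- **Frame shut:** the upper plate measured level, with a slope of 0.002 against -0.035 before pressing.
- **Push and grip:** the push was steady at about 17 N, and the fingers held the bow at a 32 mm opening with the grip set to 55 N.
- **Pin depth:** the collar worked out at 0.0595 m, about 1.5 mm below the closed lug's top face at 0.061 m. The pin probably slipped that much in the fingers. I worked this out from the arm's pose and did not see it directly.

**What went wrong or was not checked:**
- **Decoy pin:** the larger, free-standing red pin fell over during the first moves and now lies on the bench. It is not one of the listed things, and I don't know what tipped it.
- **First insertion:** the first try drifted about 7 mm sideways and pressed on the lug at 8 N. I lifted it, lined it up again and it went in freely.
- **Overpress:** the push briefly reached 39 N before I eased it off.
- **Bystanders:** I did not measure the bystanders again at the end. The brass pin and dish looked undisturbed in pictures taken during the job, and the bottle stood upright in the last one. The spare mould was not looked at again after the start.

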